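Fill the stopper carrier and thread its keeper rod

ROBOT

A 6-joint arm with a two-finger parallel gripper is mounted at the origin on the work surface; the furniture and walls round the work are solid. World frame = base frame: x ahead of the robot, y to its left, z up, the work surface at z = 0. Lengths are in m, angles in rad, forces in N, time in s.
With the tool pointing down it reaches from about 0.25 to 0.775 m from the base axis. Payload 4 kg.
Tool frame: the origin (TCP) lies midway between the tips of the shut fingers; the grasp point (between the pads) lies 19 mm behind it (robot.tcp_to_grasp is the z of the grasp point in the tool frame, in m); z points along the fingers, y is the line along which they close (so a half turn about z gives the same grasp; the last joint's range is limited). The gripper opens to 94 mm and grips with 3 to 60 N. Pads are 16 mm wide; open, the fingers measure 119 mm over their backs; the gripper's body (75 mm by 177 mm) begins 78 mm behind the grasp point.
Start: joints at [-1.337, 0.087, 1.371, -0, 1.684, -0.103], TCP at [0.182, -0.519, 0.206] pointing down, gripper open.
Joint ranges: [-3.1, 3.1], [-0.76, 2.03], [0.27, 2.55], [-1.08, 4.22], [0.17, 2.65], [-2.57, 2.57]. Speed limits (rad/s): [2.79, 2.79, 3.14, 3.14, 3.14, 3.14].

INTERFACE

Orientations are given as [roll, pitch, yaw] about the fixed x, y, z axes, in that order (R = Rz(yaw) Ry(pitch) Rx(roll)).
In Python, from bench import robot gives the robot as it stands. The module is installed in compiled form; this text tells all that it offers.
- The arm moves only by the tool move_arm, never from a script. Its argument "motion" is one flat list of numbers, 7 for each row, row after row: the turn, a rotation vector about the tool's x, y, z in units of 45 degrees (1.0 is 45 degrees), then the shift along the tool's x, y, z in units of 100 mm (1.0 is 100 mm), then the opening, from 0 (shut) to 1 (fully open). A call has 1 to 12 rows; each row shifts and turns the commanded pose from where the row before left it, along the tool's axes as they then stand; what a row does not reach is not made up. A row lasts 1/12 s, in which the tool goes at most 41.7 mm and 7.16 degrees, less where a joint would pass 70% of its speed; a pose out of reach is approached as far as the arm can. A call with a number of a shift or a turn outside -1 to 1 is refused whole. A call with a gripper value outside its range is refused whole. The fingers move at their own pace and stop on an object; the grip force is fixed at half the most. Time passes only in rows, so rows that do not move let the fingers close. It gives the time, the measured TCP pose, the force, the opening and the grip force at its end, in the units of the state.
- robot.get_obs(): the state, without advancing time (a new reading comes with each control period).
- robot.snapshot(name): name is "scene" or "side" or "wrist"; returns the picture (480x640x3 uint8, red, green, blue); there is no depth.
- robot.get_calibration(name): a dict with "fx", "fy", "cx", "cy" (pixels), "R" (3x3) and "t" (3): a world point X has camera coordinates R X + t. Camera axes: x right, y down, z forward; pixel columns grow to the right and rows downward; lengths in m; the calibration is good to about 2 mm. A picture is of the moment at which its call begins: read the wrist's pose just before it. get_calibration takes no time and is no camera call; for the wrist camera it gives the pose at the moment of the call.
- robot.close_job(): hands the job in; it is judged then, once.
The state is a dict: "time": time; "joint_positions": joint angles; "qvel": joint speeds; "joint_torque": joint torques, N m; "tool_pos": TCP position; "ee_rot": TCP orientation; "wrist_force": force on the tool from outside, world axes, zero at the start; "wrist_torque": the same for the moment, N m; "width": finger opening in m; "finger_force": force on a finger pad.
Only numpy, scipy, OpenCV 4.12 (cv2) and the standard library are available. Lean on these libraries where they do the work, as an engineer would, in place of code of your own. Each camera call takes 0.05 s, during which the arm holds its last target. There are 200 camera calls.

TASK

Stand the loose cork stopper, wooden head down, in the empty pocket of the carrier so that the three stoppers make one neat row, and let go of it. Then take the keeper rod by its wooden handle from its rest and slide it gently through one end bushing, over the stoppers and through the other bushing, until its tip shows about a centimetre beyond the far bushing. Finish still gripping the handle with the rod spanning both bushings, not pressing it hard against them, and leave everything else on the table where it is.

Things in the scene. Friction and masses are not known exactly. Their poses are not given: they have to be found in the camera images.
- carrier: Fixed wooden carrier, 74 x 204 mm. Origin under the middle of its 12 mm base, on the table; y along the row, z up. Three pockets at y = -50, 0, +50 mm. At each end a bearing block 44 mm wide, its faces at y = 77 and 95 mm, top at z = 79 mm, with a brass bushing; both bushings lie on one line along y at x = 0, z = 58 mm.
- bushing_left (a point): Centre of the outer mouth of the bushing at the +y end of the carrier (carrier frame 0, +97, 58 mm). Bore 14 mm, flared to 21 mm at both mouths over 5 mm; bushing 22 mm long. The rod may enter from either end.
- bushing_right (a point): The same at the -y end (carrier frame 0, -97, 58 mm); the outer mouths are 194 mm apart.
- gap: The empty pocket of the carrier (any of the three), marked by a 38 mm paper disc on its floor. Origin at the middle of the floor, 12 mm above the table. Each pocket is 45 (carrier x) x 46 (y) mm inside, with 10 mm high ribs round it, tops 22 mm above the table.
- stopper: The loose cork stopper, the one standing on the table outside the carrier, head down: wooden head 40 mm across and 13 mm high, above it the cork stem 21 mm across; 36 mm high in all, about 20 g. Origin in the middle of the underside of the head, z up the stem. Grip the stem.
- stopper_a: A stopper of the same size that already stands in a pocket of the carrier; leave it there. Origin under its head.
- stopper_b: Another such stopper in another pocket; leave it there.
- rod: Keeper rod, 63 to 126 g: wooden handle block 40 mm long, 16 wide, 18 high, with a straight 10 mm steel rod out of one end. Origin in the middle of the handle; x runs along the rod to its tip at 245 mm; centre of mass near x = 90 mm. It lies level in a wooden rest, axis 50 mm above the table; lift it straight up 12 mm or more to clear the rest.
- rod_tip (a point): The tip of the rod, on its axis, 245 mm from the handle's middle (last 3 mm tapered to 6 mm).
- rod_neck (a point): Where the rod leaves the handle, on its axis, 20 mm from the handle's middle; the free rod is 225 mm long.
- rest: Fixed wooden rest of the rod, 190 x 50 mm, 54 mm high. Origin on the table below the handle; x runs along the rod towards its tip. Base 8 mm high from x = 30 to 220 mm; notched posts 14 mm thick and 34 mm wide at x = 55 and 195 mm; the notches are open upwards.
- tape_roll: Bystander: roll of tape lying flat, 92 mm across, 24 mm high. Origin under its middle.
- seal_tin: Bystander: shut flat tin, 82 x 116 x 35 mm. Origin under its middle.
- cup: Bystander: small white porcelain cup, 48 mm across, 35 mm high. Origin under its middle.
- labels: Bystander: banded stack of labels, 43 x 60 x 17 mm. Origin under its middle.
- scissors: Bystander: pair of scissors lying flat, 79 x 197 x 12 mm. Origin under its middle.
Mind the look-alikes: they are no part of the job. Leave any purple or turquoise look-alike of the stopper alone.

How it is judged:
On the way, in this order (a step that is already met when the one before it is completed fails the run):
1. the loose stopper stands upright in the empty pocket and is let go (horizontal distance between stopper and gap below 0.006 m and z of stopper in the frame of carrier between 0.008 and 0.016 m and angle between stopper's own z axis and vertical below 0.1 rad and contact force between the fingers and stopper below 0.1 N), for 0.2 s.
2. the rod's tip has come in through one bushing and is between the two (x of rod_tip in the frame of carrier between -0.01 and 0.01 m and z of rod_tip in the frame of carrier between 0.048 and 0.068 m and y of rod_tip in the frame of carrier between -0.07 and 0.07 m and angle between the x axis of rod and the y axis of carrier, either way round below 0.12 rad), for 0.1 s.
At the end, for the whole second after the job is handed in: The rod, still gripped (over 2 N) and at rest, spans both bushings: tip at least 4 mm beyond one outer mouth, neck outside the other, within 0.06 rad of their line, under 15 N on the carrier. The stopper stands untouched, upright on the pocket floor, within 6 mm of its middle (all of step 1 and ((y of rod_tip in the frame of carrier below -0.101 m and y of rod_neck in the frame of carrier above 0.095 m) or (y of rod_tip in the frame of carrier above 0.101 m and y of rod_neck in the frame of carrier below -0.095 m)) and x of rod_tip in the frame of carrier between -0.008 and 0.008 m and z of rod_tip in the frame of carrier between 0.05 and 0.066 m and x of rod_neck in the frame of carrier between -0.012 and 0.012 m and z of rod_neck in the frame of carrier between 0.046 and 0.07 m and angle between the x axis of rod and the y axis of carrier, either way round below 0.06 rad and contact force between the fingers and rod above 2 N and contact force between rod and carrier below 15 N and linear speed of rod below 0.02 m/s); the arm keeps its last pose, push and grip.
It fails at once if a stopper already in the carrier is moved more than 15 mm (distance of any of stopper_a, stopper_b from where it was at the start of the episode above 0.015 m).
It fails at once if a bystander (tape roll, tin, cup, labels, scissors) is moved more than 20 mm (distance of any of tape_roll, seal_tin, cup, labels, scissors from where it was at the start of the episode above 0.02 m).
It fails at once if the rod is dropped (below 30 mm above the table) (height (world z) of rod below 0.03 m).
It also fails if it takes over 69 s, if anything falls off the work surface, if the arm or the gripper's body presses on something with over 40 N, if the wrist force passes 120 N, or if a joint passes its speed limit or range.

## Working session

There is one attempt and no reset: what is moved stays moved. The work goes in short steps, Python scripts to look and compute and a tool call to move; the robot and the scene stay as the last step left them, time stands still between calls to the robot, and variables do not carry over. Pictures are saved under pics/ and viewed, at most 10 in all, crops included, and the job is handed in when it is done.

Besides the shell and the picture viewer there is one more tool, called in YAML: its name, and indented under it one key for each argument. move_arm: Moves the arm, as the interface text tells. Shifts and turns lie within -1 to 1; 1 stands for 100 mm of shift or 45 degrees of turn. Its arguments: {"type":"object","properties":{"motion":{"type":"array","items":{"type":"number"}}},"required":["motion"]}

```bash
mkdir -p pics; python3 - <<'E'
from bench import robot
import cv2,numpy as np
o=robot.get_obs();print(o)
for n in("scene","side","wrist"):
    c=robot.get_calibration(n);print(n,c)
    im=robot.snapshot(n);cv2.imwrite(f"pics/{n}0.png",im[:,:,::-1])
print(robot.tcp_to_grasp)
E
```

```text
{'time': 0.0, 'joint_positions': array([-1.33710358e+00,  8.79397852e-02,  1.37226645e+00,  7.75837210e-06,
        1.68359106e+00, -1.03069103e-01]), 'qvel': array([ 0.00150649, -0.00066159, -0.00083769,  0.00197319,  0.00171255,
        0.00021066]), 'joint_torque': array([ 4.87512661e-04, -3.40184534e+01, -3.02424896e+01,  7.16604455e-02,
        3.29980475e-02, -1.78674113e-04]), 'tool_pos': array([ 0.18162293, -0.51855842,  0.20430631]), 'ee_rot': array([-3.13940051e+00, -2.34498058e-04,  3.36762456e-01]), 'wrist_force': array([ 0.54428076, -0.0748998 ,  0.04802757]), 'wrist_torque': array([-0.02719028, -0.00653183, -0.00865481]), 'finger_force': 0.0, 'width': 0.09403128441942557}
scene {'fx': 599.1881452267652, 'fy': 599.1881452267652, 'cx': 324.1079183919906, 'cy': 238.30952363053208, 'R': array([[-0.85725368, -0.51485523,  0.0063417 ],
       [-0.34275711,  0.56142615, -0.75320531],
       [ 0.38423129, -0.64786169, -0.65775493]]), 't': array([0.48058192, 0.19933352, 1.3099464 ])}
side {'fx': 454.77681531394, 'fy': 454.77681531394, 'cx': 327.4287814983685, 'cy': 235.99830552080385, 'R': array([[ 9.96089299e-01, -8.83509610e-02, -4.65446446e-04],
       [-3.12822982e-02, -3.47747302e-01, -9.37066290e-01],
       [ 8.26288495e-02,  9.33416264e-01, -3.49151187e-01]]), 't': array([-0.52602944,  0.1023074 ,  1.11038342])}
wrist {'fx': 331.34342768567177, 'fy': 331.34342768567177, 'cx': 321.7634427906546, 'cy': 240.20990258169553, 'R': array([[ 0.33084515, -0.94368164, -0.00254007],
       [-0.91898353, -0.32279573,  0.22643361],
       [-0.21450116, -0.07258018, -0.97402329]]), 't': array([-0.54798673, -0.02618501,  0.38922857])}
-0.0188
```

View pics/scene0.png

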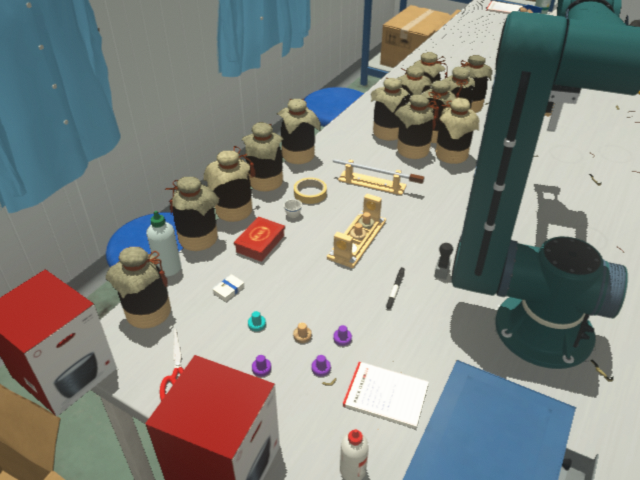

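View pics/side0.png

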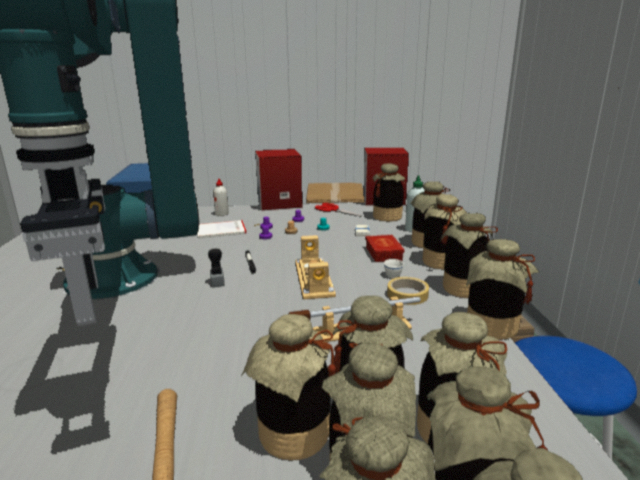

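Scene picture: loose stopper at (303,333), carrier spanning (343,250) to (373,208), rod from about (335,163) to its handle at (417,179), with the purple and turquoise look-alikes nearby. In the side picture the stopper is at (291,228) and the carrier at (316,275).

```bash
cat > h.py <<'E'
from bench import robot
import cv2,numpy as np
def ray(c,u,v):
    d=c["R"].T@np.array([(u-c["cx"])/c["fx"],(v-c["cy"])/c["fy"],1]);return -c["R"].T@c["t"],d
def plane(c,u,v,z):
    o,d=ray(c,u,v);return (o+d*(z-o[2])/d[2])[:3]
def proj(c,X):
    p=c["R"]@np.asarray(X,float)+c["t"];return c["fx"]*p[0]/p[2]+c["cx"],c["fy"]*p[1]/p[2]+c["cy"]
E
python3 - <<'E'
from h import *
c=robot.get_calibration("scene");s=robot.get_calibration("side")
for n,k,u,v,z in[("stopper",c,303,338,.006),("stop side",s,291,232,.006),("handle",c,417,179,.05),("tip",c,334,162,.05),("carrA",c,343,236,.079),("carrB",c,373,198,.079),("cup",c,293,205,.035),("tape",c,311,185,.024),("A side",s,318,263,.079),("B side",s,310,237,.079)]:
    print(n,plane(k,u,v,z).round(3))
a=cv2.imread("pics/scene0.png")[145:285,270:440];b=cv2.imread("pics/side0.png")[200:345,260:430]
cv2.imwrite("pics/c1.png",np.hstack([cv2.resize(a,(400,330),interpolation=3),cv2.resize(b,(400,330),interpolation=3)]))
E
```

```text
stopper [0.435 0.298 0.006]
stop side [0.44  0.274 0.006]
handle [ 0.447 -0.306  0.05 ]
tip [ 0.683 -0.258  0.05 ]
carrA [0.486 0.038 0.079]
carrB [ 0.494 -0.131  0.079]
cup [ 0.685 -0.047  0.035]
tape [ 0.699 -0.16   0.024]
A side [ 0.495 -0.134  0.079]
B side [0.487 0.03  0.079]
```

View pics/c1.png

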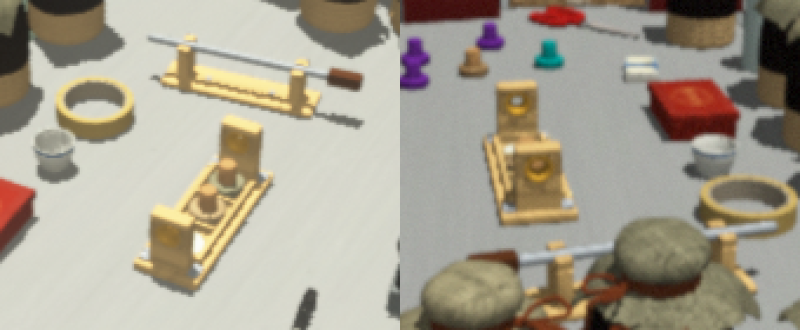

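The empty pocket is the one next to the near (+y) block, where the white disc shows; the stoppers fill the other two. The rod handle is at the right end of the rest, with the tip pointing +x.

```bash
cat >> h.py <<'E'
def go(x,y,z,yaw=None):
    o=robot.get_obs();p=o["tool_pos"];w=o["ee_rot"][2]
    d=np.array([x,y,z])-p
    if yaw is not None:
        print("turn z units (first):",round((-(yaw-w))/(np.pi/4),3)); w=yaw
    print("pos",p.round(4),"rot",o["ee_rot"].round(4),"shift units:",(10*np.array([np.cos(w)*d[0]+np.sin(w)*d[1],np.sin(w)*d[0]-np.cos(w)*d[1],-d[2]])).round(3))
E
python3 - <<'E'
from h import *
c=robot.get_calibration("scene")
for u,v in[(455,158),(415,152),(390,135),(477,103)]: print(plane(c,u,v,0).round(3))
for u,v in[(457,105),(417,100)]: print("top .15",plane(c,u,v,.15).round(3))
go(.42,-.22,.25)
E
```

```text
[ 0.418 -0.533  0.   ]
[ 0.535 -0.5    0.   ]
[ 0.645 -0.549  0.   ]
[ 0.481 -0.896  0.   ]
top .15 [ 0.452 -0.574  0.15 ]
top .15 [ 0.565 -0.54   0.15 ]
pos [ 0.1817 -0.5187  0.2046] rot [-3.1399e+00 -2.0000e-04  3.3680e-01] shift units: [ 3.237 -2.031 -0.454]
```

move_arm:
  motion: [0,0,0,0.27,-0.17,-0.04,1,0,0,0,0.27,-0.17,-0.04,1,0,0,0,0.27,-0.17,-0.04,1,0,0,0,0.27,-0.17,-0.04,1,0,0,0,0.27,-0.17,-0.04,1,0,0,0,0.27,-0.17,-0.04,1,0,0,0,0.27,-0.17,-0.04,1,0,0,0,0.27,-0.17,-0.04,1,0,0,0,0.27,-0.17,-0.04,1,0,0,0,0.27,-0.17,-0.04,1,0,0,0,0.27,-0.17,-0.04,1,0,0,0,0.27,-0.17,-0.04,1]

```text
time: 1.15
tool_pos: [0.4207, -0.218, 0.2534]
ee_rot: [-3.141, 0.0, 0.337]
wrist_force: [0.3, -0.4, 0.0]
width: 0.094
finger_force: 0.0
```

move_arm:
  motion: [0,0,0,0,0,0,1,0,0,0,0,0,0,1,0,0,0,0,0,0,1]

```text
time: 1.4
tool_pos: [0.4197, -0.2197, 0.2531]
ee_rot: [-3.141, 0.001, 0.337]
wrist_force: [0.1, 0.4, -0.4]
width: 0.094
finger_force: 0.0
```

```bash
python3 - <<'E'
from h import *
import json
c=robot.get_calibration("wrist");im=robot.snapshot("wrist");cv2.imwrite("pics/w1.png",im[:,:,::-1])
json.dump({k:np.asarray(v).tolist() for k,v in c.items()},open("w1.json","w"))
for n,X in [("handle",(.447,-.306,.05)),("tip",(.683,-.258,.05)),("A",(.486,.038,.079)),("B",(.494,-.131,.079))]: print(n,proj(c,X))
go(.437,.29,.2,1.571)
E
```

```text
handle (np.float64(400.15164902633813), np.float64(220.62840585051578))
tip (np.float64(445.6446793490902), np.float64(-13.915353202166472))
A (np.float64(97.14740077814042), np.float64(73.86443591128281))
B (np.float64(264.4845577801767), np.float64(125.8112712750163))
turn z units (first): -1.573
pos [ 0.4195 -0.2201  0.253 ] rot [-3.1413e+00  1.1000e-03  3.3580e-01] shift units: [5.101 0.176 0.53 ]
```

View pics/w1.png

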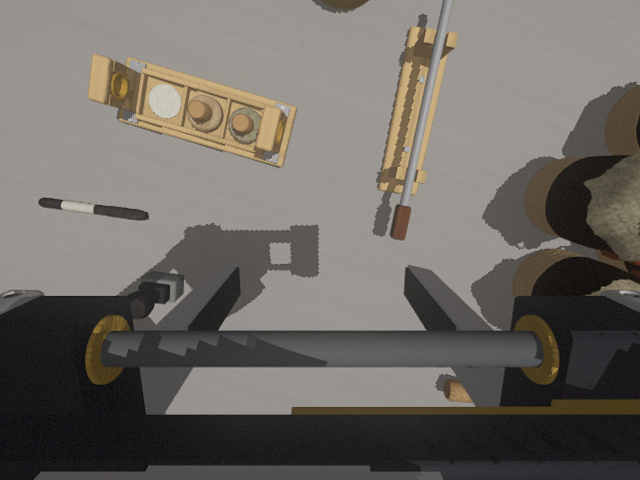

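Wrist picture: white disc at about (165,100), stems at (200,108) and (242,123), rod from the handle at (400,222) up to (445,0), and the two block tops at about (100,80) and (270,130).

move_arm:
  motion: [0,0,-0.131,0,0,0,1,0,0,-0.131,0,0,0,1,0,0,-0.131,0,0,0,1,0,0,-0.131,0,0,0,1,0,0,-0.131,0,0,0,1,0,0,-0.131,0,0,0,1,0,0,-0.131,0,0,0,1,0,0,-0.131,0,0,0,1,0,0,-0.131,0,0,0,1,0,0,-0.131,0,0,0,1,0,0,-0.131,0,0,0,1,0,0,-0.131,0,0,0,1]

```text
time: 2.45
tool_pos: [0.4191, -0.2209, 0.2531]
ee_rot: [-3.141, 0.0, 1.573]
wrist_force: [-0.7, -0.2, -0.2]
width: 0.0938
finger_force: 0.0
```

move_arm:
  motion: [0,0,0,0.31,0.01,0,1,0,0,0,0.31,0.01,0,1,0,0,0,0.31,0.01,0,1,0,0,0,0.31,0.01,0,1,0,0,0,0.31,0.01,0,1,0,0,0,0.31,0.01,0,1,0,0,0,0.31,0.01,0,1,0,0,0,0.31,0.01,0,1,0,0,0,0.31,0.01,0,1,0,0,0,0.31,0.01,0,1,0,0,0,0.31,0.01,0,1,0,0,0,0.31,0.01,0,1]

```text
time: 3.45
tool_pos: [0.432, 0.1524, 0.2532]
ee_rot: [-3.142, 0.001, 1.569]
wrist_force: [0.4, -1.1, -0.4]
width: 0.0939
finger_force: 0.0
```

move_arm:
  motion: [0,0,0,0,0,0,1,0,0,0,0,0,0,1,0,0,0,0,0,0,1]

```text
time: 3.7
tool_pos: [0.4321, 0.1511, 0.2531]
ee_rot: [-3.141, 0.001, 1.57]
wrist_force: [-0.1, -0.0, -0.1]
width: 0.0939
finger_force: 0.0
```

```bash
python3 - <<'E'
from h import *
import json
c=robot.get_calibration("wrist");im=robot.snapshot("wrist");cv2.imwrite("pics/w2.png",im[:,:,::-1])
json.dump({k:np.asarray(v).tolist() for k,v in c.items()},open("w2.json","w"))
print(proj(c,(.437,.29,.036)))
hsv=cv2.cvtColor(im,cv2.COLOR_RGB2HSV)
def blobs(m,off=(0,0),a=60):
    n,_,st,ce=cv2.connectedComponentsWithStats(m.astype(np.uint8))
    return [(st[i].tolist(),ce[i].round(1).tolist()) for i in range(1,n) if st[i,4]>a]
m=(hsv[...,0]>5)&(hsv[...,0]<25)&(hsv[...,1]>80); m[285:]=0
print(blobs(m))
# w1 features
w=json.load(open("w1.json"));w={k:np.array(v) for k,v in w.items()}
i1=cv2.imread("pics/w1.png");h1=cv2.cvtColor(i1,cv2.COLOR_BGR2HSV)
m=np.zeros(i1.shape[:2],bool);m[75:125,145:184]=(h1[75:125,145:184,2]>190)&(h1[75:125,145:184,1]<45)
for b in blobs(m): print("disc",b,plane(w,*b[1],.012).round(4))
m=np.zeros(i1.shape[:2],bool);m[195:250,380:420]=(h1[195:250,380:420,1]>110)&(h1[195:250,380:420,2]<120)
for b in blobs(m): print("handle",b,plane(w,*b[1],.055).round(4))
go(.437,.29,.1)
crop=im[0:290,150:550,::-1];i1c=i1[30:180,70:320]
cv2.imwrite("pics/c2.png",np.hstack([crop,cv2.resize(i1c,(400,240))[:, :] if 0 else cv2.copyMakeBorder(cv2.resize(i1c,(400,240),interpolation=cv2.INTER_CUBIC),0,50,0,0,0)]))
E
```

```text
(np.float64(328.5656447616078), np.float64(95.26086318314015))
[([578, 0, 62, 33, 1490], [608.3, 15.4]), ([226, 24, 18, 23, 167], [232.6, 32.8]), ([312, 82, 33, 35, 882], [328.3, 99.0]), ([597, 170, 43, 79, 1922], [617.8, 207.4]), ([511, 242, 38, 43, 660], [529.2, 263.0]), ([588, 274, 52, 11, 411], [615.0, 280.2])]
disc ([149, 84, 32, 34, 838], [164.3, 100.6]) [0.4847 0.0022 0.012 ]
handle ([393, 206, 18, 33, 350], [401.8, 222.0]) [ 0.4466 -0.307   0.055 ]
pos [0.4321 0.1509 0.2533] rot [-3.1413e+00  9.0000e-04  1.5689e+00] shift units: [1.391 0.046 1.533]
```

View pics/c2.png

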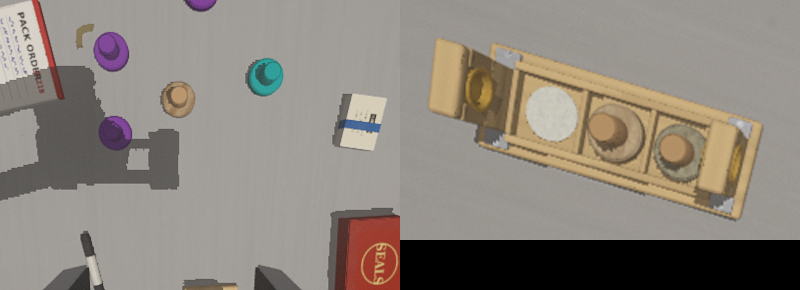

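Stopper head in the wrist picture at about (328,99), with the purple one 63 px to its left and the turquoise one 87 px to its right. The carrier outline is clear in the enlargement on the right.

```bash
python3 - <<'E'
from h import *
import json
L=lambda f:{k:np.array(v) for k,v in json.load(open(f)).items()}
w=L("w1.json");w2=L("w2.json")
print("head",plane(w2,328.5,99.5,.010).round(4),"stem",plane(w2,328,95,.036).round(4))
q=[plane(w,*p,.012) for p in [(130.6,58.1),(295,106.3),(282.5,166.3),(120,120.6)]]
for p in q:print(p.round(4))
a=q[0]-q[1];b=q[3]-q[2];print("yaw",np.arctan2(a[1],a[0]),np.arctan2(b[1],b[0]),"c",np.mean(q,0))
for p in [(200,108),(242,122)]:print("stems",plane(w,*p,.046).round(4))
o=plane(w,198+0,108,.048)
x,y=plane(w2,328.5,99.5,.010)[:2];go(x,y,.0165)
E
```

```text
head [0.4374 0.2901 0.01  ] stem [0.4364 0.2903 0.036 ]
[0.5168 0.0494 0.012 ]
[ 0.53   -0.1461  0.012 ]
[ 0.4587 -0.1533  0.012 ]
[0.4451 0.0473 0.012 ]
yaw 1.638326393606491 1.6383969044797588 c [ 0.48762938 -0.05066985  0.012     ]
stems [ 0.4898 -0.0526  0.046 ]
stems [ 0.491  -0.1001  0.046 ]
pos [0.4321 0.1509 0.2533] rot [-3.1413e+00  9.0000e-04  1.5689e+00] shift units: [1.392 0.051 2.368]
```

move_arm:
  motion: [0,0,0,0.174,0.007,0.12,0.6,0,0,0,0.174,0.007,0.12,0.6,0,0,0,0.174,0.007,0.12,0.6,0,0,0,0.174,0.007,0.12,0.6,0,0,0,0.174,0.007,0.12,0.6,0,0,0,0.174,0.006,0.12,0.6,0,0,0,0.174,0.005,0.12,0.6,0,0,0,0.174,0.005,0.12,0.6,0,0,0,0,0,0.25,0.6,0,0,0,0,0,0.25,0.6,0,0,0,0,0,0.25,0.6,0,0,0,0,0,0.25,0.6]

```text
time: 4.75
tool_pos: [0.4378, 0.2899, 0.0565]
ee_rot: [3.141, 0.0, 1.569]
wrist_force: [0.2, -0.4, 0.2]
width: 0.0565
finger_force: 0.0
```

move_arm:
  motion: [0,0,0,0,0,0.1,0.6,0,0,0,0,0,0.1,0.6,0,0,0,0,0,0.1,0.6,0,0,0,0,0,0.1,0.6,0,0,0,0,0,0,0.6,0,0,0,0,0,0,0.6]

```text
time: 5.25
tool_pos: [0.4371, 0.2916, 0.0176]
ee_rot: [3.141, 0.0, 1.571]
wrist_force: [0.1, -0.7, 0.8]
width: 0.0564
finger_force: 0.0
```

```bash
python3 - <<'E'
from h import *
go(.4374,.2901,.0165)
im=robot.snapshot("wrist");cv2.imwrite("pics/w3.png",im[:,:,::-1])
E
```

```text
pos [0.4371 0.2916 0.0176] rot [3.1415 0.     1.5712] shift units: [-0.015  0.003  0.011]
```

View pics/w3.png

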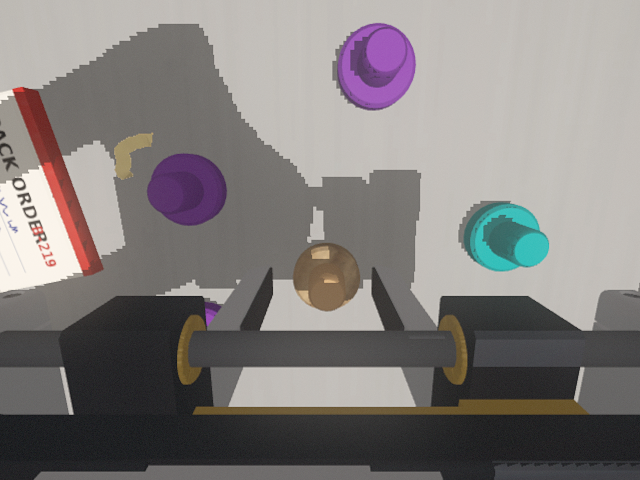

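The stem at (327,290) stands between the fingertips (270 and 375), so I close.

move_arm:
  motion: [0,0,0,-0.01,0,0,0.4,0,0,0,0,0,0,0,0,0,0,0,0,0,0,0,0,0,0,0,0,0,0,0,0,0,0,0,0,0,0,0,0,0,0,0]

```text
time: 5.8
tool_pos: [0.4371, 0.2908, 0.0177]
ee_rot: [3.141, -0.0, 1.571]
wrist_force: [0.0, -0.1, -0.2]
width: 0.0203
finger_force: 30.1
```

move_arm:
  motion: [0,0,0,0,0,-0.1,0,0,0,0,0,0,-0.2,0,0,0,0,0,0,-0.2,0,0,0,0,0,0,-0.2,0,0,0,0,0,0,-0.2,0,0,0,0,0,0,-0.3,0,0,0,0,0,0,-0.3,0]

```text
time: 6.38
tool_pos: [0.4362, 0.2904, 0.1686]
ee_rot: [-3.14, 0.001, 1.571]
wrist_force: [0.5, -0.4, -0.8]
width: 0.0205
finger_force: 30.0
```

```bash
python3 - <<'E'
from h import *
c=robot.get_calibration("wrist");o=robot.get_obs();print(o["width"],o["finger_force"])
im=robot.snapshot("wrist");cv2.imwrite("pics/w4.png",im[:,:,::-1])
p=o["tool_pos"]
print("expect stem top",proj(c,p+[0,0,.0192]),"head c",proj(c,p-[0,0,.0035]))
hsv=cv2.cvtColor(im,cv2.COLOR_RGB2HSV)
m=((hsv[...,0]>5)&(hsv[...,0]<22)&(hsv[...,1]>90)).astype(np.uint8);m[:, :270]=0;m[:,375:]=0;m[325:]=0
n,_,st,ce=cv2.connectedComponentsWithStats(m);print([(st[i].tolist(),ce[i].round(1)) for i in range(1,n) if st[i,4]>60])
go(.484,.0007,.15,1.634)
E
```

```text
0.02054734059302902 29.999875724315643
expect stem top (np.float64(326.7973996660802), np.float64(293.59716890086565)) head c (np.float64(326.26562927987237), np.float64(278.61870693458974))
[([303, 262, 38, 47, 1423], array([321.6, 286.4])), ([270, 315, 8, 10, 71], array([273.2, 319.9])), ([367, 315, 8, 10, 72], array([370.6, 319.9]))]
turn z units (first): -0.079
pos [0.4397 0.2922 0.1767] rot [ 3.1306 -0.0057  1.5716] shift units: [-2.938  0.258  0.267]
```

move_arm:
  motion: [0,0,-0.08,0,0,0,0,0,0,0,-0.3,0.02,0,0,0,0,0,-0.38,0.02,-0.05,0,0,0,0,-0.38,0.02,-0.05,0,0,0,0,-0.38,0.02,-0.05,0,0,0,0,-0.38,0.02,-0.05,0,0,0,0,-0.38,0.02,-0.05,0,0,0,0,-0.38,0.02,-0.05,0,0,0,0,-0.38,0.02,-0.05,0,0,0,0,-0.38,0.02,-0.05,0,0,0,0,-0.38,0.02,-0.05,0,0,0,0,-0.38,0.02,-0.05,0]

```text
time: 7.43
tool_pos: [0.4847, -0.1189, 0.2183]
ee_rot: [3.14, 0.0, 1.634]
wrist_force: [0.1, -0.2, -0.0]
width: 0.0202
finger_force: 30.0
```

move_arm:
  motion: [0,0,0,-0.3,0.02,0,0,0,0,0,-0.2,0,0,0,0,0,0,0,0,0,0,0,0,0,0,0,0,0,0,0,0,0,0,0,0]

```text
time: 7.85
tool_pos: [0.4899, -0.1661, 0.2176]
ee_rot: [3.141, -0.001, 1.635]
wrist_force: [0.4, 0.3, -0.1]
width: 0.0205
finger_force: 30.0
```

```bash
python3 - <<'E'
from h import *
import json
c=robot.get_calibration("wrist");im=robot.snapshot("wrist");cv2.imwrite("pics/w5.png",im[:,:,::-1])
json.dump({k:np.asarray(v).tolist() for k,v in c.items()},open("w5.json","w"))
go(.484,.0007,.15)
for X in [(.484,.0007,.012),(.4876,-.0507,.048)]:print(proj(c,X))
cv2.imwrite("pics/c5.png",cv2.resize(im[0:290,180:480,::-1],(600,580),interpolation=cv2.INTER_CUBIC))
E
```

```text
pos [ 0.49   -0.1658  0.2177] rot [ 3.1414e+00 -4.0000e-04  1.6354e+00] shift units: [1.665 0.048 0.677]
(np.float64(328.671526120399), np.float64(65.47606773128263))
(np.float64(329.4698450791796), np.float64(111.81869777043136))
```

View pics/c5.png

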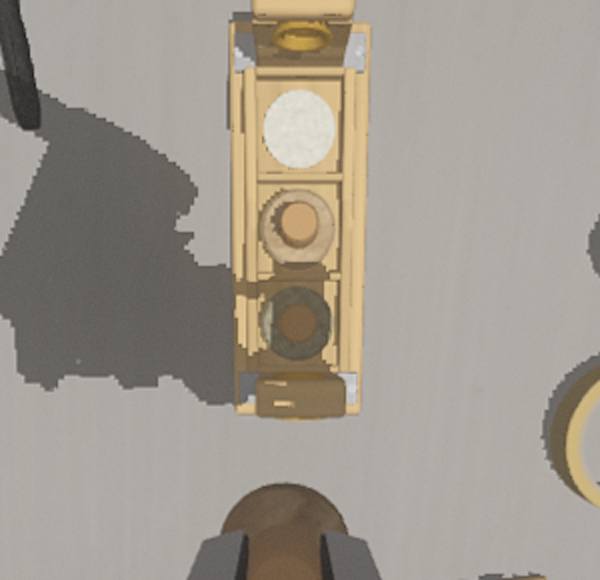

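Disc at (299,129) in the crop, base corners at (231,25), (370,25), (236,413) and (359,413), far block top edge at 252–355 and near block top at 257–345.

```bash
python3 - <<'E'
from h import *
import json
w={k:np.array(v) for k,v in json.load(open("w5.json")).items()}
P=lambda u,v,z:plane(w,180+(u-.5)/2,(v-.5)/2,z)
im=cv2.imread("pics/w5.png");h=cv2.cvtColor(im,cv2.COLOR_BGR2HSV)
m=np.zeros(im.shape[:2],np.uint8);m[40:90,305:353]=(h[40:90,305:353,2]>185)&(h[40:90,305:353,1]<45)
n,_,st,ce=cv2.connectedComponentsWithStats(m);i=1+np.argmax(st[1:,4]);print("disc",st[i],ce[i],plane(w,*ce[i],.012))
q=[P(231,25,.012),P(370,25,.012),P(236,413,.012),P(359,413,.012)]
for p in q:print(p.round(4))
a=(q[0]+q[1])/2-(q[2]+q[3])/2;print("c",np.mean(q,0),"yaw",np.arctan2(a[1],a[0]),np.linalg.norm(a))
A=P(303.5,16,.079);B=P(301,374,.079);print("blocks inner",A,B,np.arctan2(*(A-B)[1::-1]),np.linalg.norm(A-B),(A+B)/2)
# second cue: stems and heads
for n,u,v,z in[("s mid",299,222,.048),("s near",297,321,.048)]:print(n,P(u,v,z))
E
```

```text
disc [ 312   45   36   39 1100] [329.09272727  64.07090909] [0.48435224 0.00208991 0.012     ]
[0.4463 0.0484 0.012 ]
[0.5176 0.053  0.012 ]
[ 0.4584 -0.1512  0.012 ]
[ 0.5299 -0.1466  0.012 ]
c [ 0.48802208 -0.04909295  0.012     ] yaw 1.631879611415961 0.20003325657056797
blocks inner [0.48315336 0.02777269 0.079     ] [ 0.49258799 -0.12195401  0.079     ] 1.6337255040732497 0.15002365712853097 [ 0.48787068 -0.04709066  0.079     ]
s mid [ 0.48731335 -0.04971879  0.048     ]
s near [ 0.48959441 -0.09735886  0.048     ]
```

```bash
python3 - <<'E'
from h import *
import json
w={k:np.array(v) for k,v in json.load(open("w5.json")).items()}
t=np.array([.4899,-.1659,.2177]);f=np.array([np.cos(1.635),np.sin(1.635),0]);r=np.array([f[1],-f[0],0])
for z in(-.004,-.017):
  for s in(1,): print("far edge",z,proj(w,t+.02*f+[0,0,z]),"right",proj(w,t+.02*r+[0,0,z]),"left",proj(w,t-.02*r+[0,0,z]))
print("tip", proj(w,t))
go(.4846,.0018,.08)
E
```

```text
far edge -0.004 (np.float64(326.3030719723693), np.float64(245.00087056443465)) right (np.float64(360.50673964459475), np.float64(278.31190378561064)) left (np.float64(291.88545215154215), np.float64(278.3170674562828))
far edge -0.017 (np.float64(326.0125314798234), np.float64(239.87012244534475)) right (np.float64(358.11785613620106), np.float64(271.243996126979)) left (np.float64(293.71925657668874), np.float64(271.24853324622353))
tip (np.float64(326.28979649520676), np.float64(280.67964873736037))
pos [ 0.49   -0.1658  0.2177] rot [ 3.1414e+00 -4.0000e-04  1.6354e+00] shift units: [1.676 0.055 1.377]
```

move_arm:
  motion: [0,0,0,0.24,0.01,0.1,0,0,0,0,0.24,0.01,0.1,0,0,0,0,0.24,0.01,0.1,0,0,0,0,0.24,0.01,0.1,0,0,0,0,0.24,0.01,0.1,0,0,0,0,0.24,0.01,0.1,0,0,0,0,0.24,0.005,0.1,0,0,0,0,0,0,0.25,0,0,0,0,0,0,0.25,0,0,0,0,0,0,0.25,0,0,0,0,0,0,0.2,0]

```text
time: 8.82
tool_pos: [0.4847, 0.0032, 0.051]
ee_rot: [-3.141, -0.0, 1.637]
wrist_force: [0.3, -1.1, -0.8]
width: 0.0204
finger_force: 30.0
```

move_arm:
  motion: [0,0,0,0,0,0,0,0,0,0,0,0,0,0,0,0,0,0,0,0,0]

```text
time: 9.07
tool_pos: [0.4867, 0.0018, 0.054]
ee_rot: [3.139, 0.0, 1.635]
wrist_force: [0.3, 0.1, 0.1]
width: 0.0204
finger_force: 30.0
```

```bash
python3 - <<'E'
from h import *
c=robot.get_calibration("wrist");go(.4846,.0018,.029);im=robot.snapshot("wrist")
cv2.imwrite("pics/w6.png",im[:,:,::-1])
sc=robot.snapshot("scene")[185:275,320:400,::-1];si=robot.snapshot("side")[225:310,280:360,::-1]
a=cv2.resize(im[200:330,240:410,::-1],(784,600),interpolation=cv2.INTER_CUBIC)
cv2.imwrite("pics/c6.png",np.hstack([cv2.resize(im[200:330,250:400,::-1],(400,347),interpolation=2),cv2.resize(sc,(200,225)) ,cv2.resize(si,(200,225))]) if 0 else np.hstack([cv2.resize(im[190:330,240:405,::-1],(500,424),interpolation=2),np.vstack([cv2.resize(sc,(240,212)),cv2.resize(si,(240,212))])]))
E
```

```text
pos [0.4867 0.0018 0.054 ] rot [3.1392e+00 4.0000e-04 1.6355e+00] shift units: [ 0.001 -0.021  0.25 ]
```

View pics/c6.png

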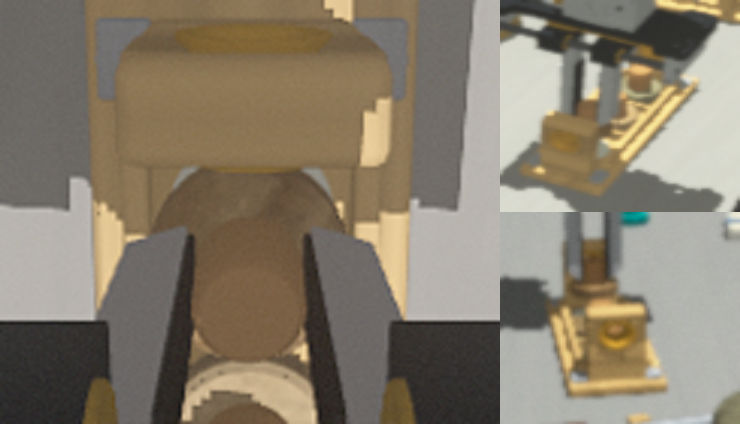

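Seen from the wrist, the head sits about 0.8 mm left of the carrier midline. I correct that and lower.

move_arm:
  motion: [0,0,0,0.012,0.008,0,0,0,0,0,0,0,0.04,0,0,0,0,0,0,0.04,0,0,0,0,0,0,0.04,0,0,0,0,0,0,0.04,0,0,0,0,0,0,0.04,0,0,0,0,0,0,0.03,0,0,0,0,0,0,0,0,0,0,0,0,0,0,0]

```text
time: 9.97
tool_pos: [0.4865, 0.0024, 0.0292]
ee_rot: [-3.141, 0.0, 1.634]
wrist_force: [0.3, 0.2, 0.5]
width: 0.0202
finger_force: 30.0
```

Height 29 mm with no side force means the head is down in the pocket. I open and rise.

move_arm:
  motion: [0,0,0,0,0,0,0.3,0,0,0,0,0,0,0.45,0,0,0,0,0,0,0.45,0,0,0,0,0,0,0.45,0,0,0,0,0,0,0.45,0,0,0,0,0,-0.1,0.45,0,0,0,0,0,-0.2,0.45,0,0,0,0,0,-0.3,0.45,0,0,0,0,0,-0.3,0.45,0,0,0,0,0,-0.35,0.45,0,0,0,0,0,-0.35,0.45]

```text
time: 10.88
tool_pos: [0.4861, 0.0025, 0.1915]
ee_rot: [3.142, 0.0, 1.634]
wrist_force: [0.5, -0.3, -0.6]
width: 0.0426
finger_force: 0.0
```

move_arm:
  motion: [0,0,0,-0.38,0,0,0.6,0,0,0,-0.38,0,0,0.6,0,0,0,-0.38,0,0,0.6,0,0,0,-0.38,0,0,0.6,0,0,0,0,0,0,0.6,0,0,0,0,0,0,0.6,0,0,0,0,0,0,0.6]

```text
time: 11.47
tool_pos: [0.4962, -0.1489, 0.1899]
ee_rot: [3.141, -0.001, 1.634]
wrist_force: [0.7, 0.6, 0.3]
width: 0.0559
finger_force: 0.0
```

```bash
python3 - <<'E'
from h import *
import json
c=robot.get_calibration("wrist");go(.4466,-.306,.1,.2);im=robot.snapshot("wrist")
json.dump({k:np.asarray(v).tolist() for k,v in c.items()},open("w7.json","w"))
cv2.imwrite("pics/w7.png",im[:,:,::-1])
cv2.imwrite("pics/c7.png",cv2.resize(im[0:290,180:480,::-1],(600,580),interpolation=cv2.INTER_CUBIC))
E
```

```text
turn z units (first): 1.826
pos [ 0.4962 -0.1489  0.1899] rot [ 3.1412e+00 -6.0000e-04  1.6338e+00] shift units: [-0.798  1.442  0.899]
```

View pics/c7.png

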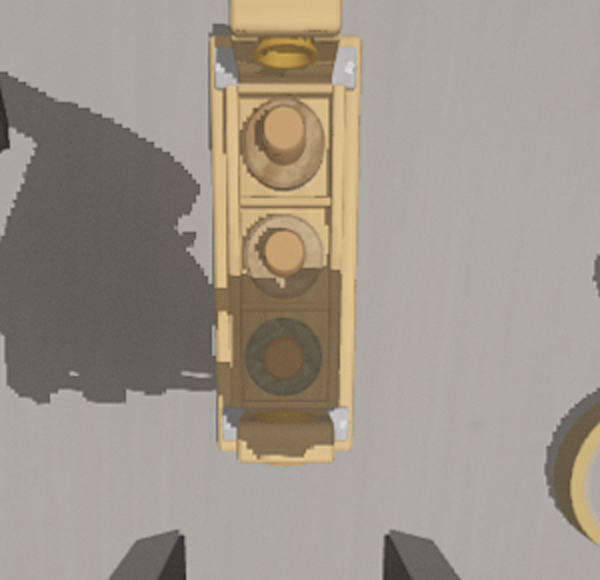

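The stopper stands in the pocket, in row with the others. The carrier's midline (crop u≈285) coincides with the finger midline (285), so the bushing axis passes through this TCP at yaw 1.634. Next is the rod.

move_arm:
  motion: [0,0,0.152,0,0,0,0.6,0,0,0.152,0,0,0,0.6,0,0,0.152,0,0,0,0.6,0,0,0.152,0,0,0,0.6,0,0,0.152,0,0,0,0.6,0,0,0.152,0,0,0,0.6,0,0,0.152,0,0,0,0.6,0,0,0.152,0,0,0,0.6,0,0,0.152,0,0,0,0.6,0,0,0.152,0,0,0,0.6,0,0,0.152,0,0,0,0.6,0,0,0.152,0,0,0,0.6]

```text
time: 12.52
tool_pos: [0.4964, -0.1472, 0.1899]
ee_rot: [-3.141, -0.0, 0.199]
wrist_force: [-0.1, 0.2, 0.3]
width: 0.0566
finger_force: 0.0
```

move_arm:
  motion: [0,0,0,-0.224,0.18,0,0.6,0,0,0,-0.224,0.18,0,0.6,0,0,0,-0.224,0.18,0,0.6,0,0,0,-0.224,0.18,0,0.6,0,0,0,-0.224,0.18,0,0.6,0,0,0,-0.224,0.18,0,0.6,0,0,0,-0.224,0.18,0,0.6,0,0,0,-0.224,0.18,0,0.6,0,0,0,0,0,0,0.6,0,0,0,0,0,0,0.6,0,0,0,0,0,0,0.6]

```text
time: 13.43
tool_pos: [0.3503, -0.3249, 0.1897]
ee_rot: [-3.141, -0.001, 0.203]
wrist_force: [0.1, -0.2, -0.5]
width: 0.0564
finger_force: 0.0
```

```bash
python3 - <<'E'
from h import *
import json
c=robot.get_calibration("wrist");go(.4466,-.307,.1,.2);im=robot.snapshot("wrist")
cv2.imwrite("pics/w8.png",im[:,:,::-1])
h=cv2.cvtColor(im,cv2.COLOR_RGB2HSV)
e=proj(c,(.4466,-.307,.05));print("expected",e);u0,v0=map(int,e)
m=np.zeros(im.shape[:2],np.uint8);s=np.s_[max(v0-50,0):v0+45,u0-40:u0+40];m[s]=(h[s][...,1]>110)&(h[s][...,2]<140)&((h[s][...,0]<14))
n,_,st,ce=cv2.connectedComponentsWithStats(m)
for i in range(1,n):
    if st[i,4]>80: print(st[i],ce[i],plane(c,*ce[i],.055),plane(c,*ce[i],.059))
# rod: bluish-grey pixels, per-row centre
g=im.astype(int);rod=((g[...,2]-g[...,0])>3)
pts=[]
for v in range(5,v0-35,6):
    us=[u for u in range(u0-30,u0+60) if rod[v,u]]
    if 4<len(us)<30: pts.append((np.mean(us),v))
W=np.array([plane(c,u,v,.05)[:2] for u,v in pts]);print(len(W))
if len(W)>4:
    l=cv2.fitLine(W.astype(np.float32),2,0,.01,.01).ravel();print("rod line",l,np.arctan2(l[1],l[0]))
cv2.imwrite("pics/c8.png",cv2.resize(im[0:300,180:480,::-1],(590,590),interpolation=cv2.INTER_CUBIC))
E
```

```text
turn z units (first): 0.004
pos [ 0.3503 -0.3249  0.1897] rot [-3.1414e+00 -8.0000e-04  2.0340e-01] shift units: [0.979 0.016 0.897]
expected (np.float64(324.72171164661233), np.float64(123.70080537050782))
[316 101  17  45 629] [324.22893482 121.40858506] [ 0.44787324 -0.30624169  0.055     ] [ 0.44741004 -0.30631184  0.059     ]
0
```

View pics/c8.png

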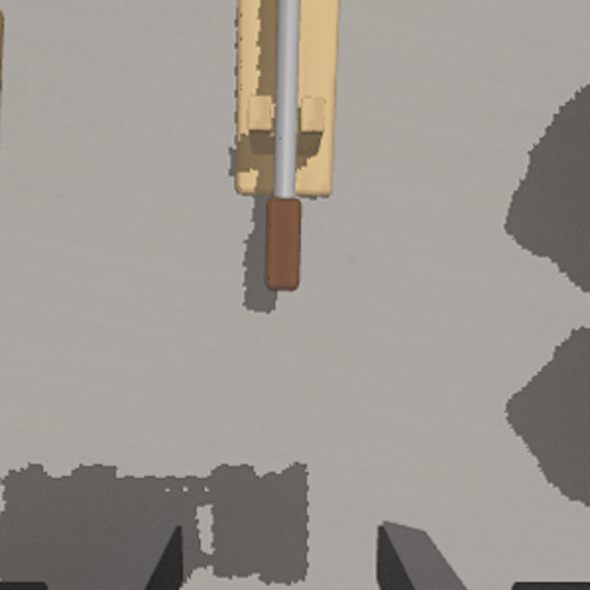

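Handle in the crop spans (265–301, 198–290) and the rod reaches (288,0). The finger midline is at 280, so a small lateral and yaw correction is needed.

```bash
python3 - <<'E'
from h import *
c=robot.get_calibration("wrist");o=robot.get_obs();t=o["tool_pos"];w=o["ee_rot"][2]
f=np.array([np.cos(w),np.sin(w),0]);r=np.array([f[1],-f[0],0])
P=lambda u,v,z:plane(c,180+u/1.967,v/1.967,z)
for u,v,z in[(282,287,.059),(284.5,201,.059),(284.5,190,.054),(286.5,90,.054),(288,2,.054)]:
    X=P(u,v,z);M=P(279.5,v,z);print("ahead",((X-t)@f).round(4),"lateral",((X-M)@r).round(4),"cal lateral",((X-t)@r).round(4))
E
```

```text
ahead 0.0779 lateral 0.0011 cal lateral 0.0007
ahead 0.1148 lateral 0.0022 cal lateral 0.0017
ahead 0.1203 lateral 0.0023 cal lateral 0.0017
ahead 0.161 lateral 0.0031 cal lateral 0.0025
ahead 0.1948 lateral 0.0036 cal lateral 0.003
```

move_arm:
  motion: [0,0,0.027,0,0,0,0.6,0,0,0,0.215,0,0.1,0.6,0,0,0,0.215,0,0.1,0.6,0,0,0,0.215,-0.004,0.1,0.6,0,0,0,0.21,0,0.1,0.6,0,0,0,0.21,0,0.1,0.6,0,0,0,0,0,0.27,0.6,0,0,0,0,0,0.27,0.6,0,0,0,0,0,0.2,0.6,0,0,0,0,0,0.15,0.6,0,0,0,0,0,0.1,0.6,0,0,0,0,0,0.09,0.6]

```text
time: 14.48
tool_pos: [0.4546, -0.3056, 0.0305]
ee_rot: [-3.141, 0.001, 0.182]
wrist_force: [0.1, 0.8, 0.5]
width: 0.0565
finger_force: 0.0
```

move_arm:
  motion: [0,0,0,0,0,0,0.6,0,0,0,0,0,0,0.6,0,0,0,0,0,0,0.3,0,0,0,0,0,0,0.2,0,0,0,0,0,0,0,0,0,0,0,0,0,0,0,0,0,0,0,0,0,0,0,0,0,0,0,0]

```text
time: 15.15
tool_pos: [0.4543, -0.3068, 0.0318]
ee_rot: [3.141, -0.0, 0.18]
wrist_force: [-0.6, -0.1, 0.2]
width: 0.02
finger_force: 0.0
```

move_arm:
  motion: [0,0,0,0,0,0,0,0,0,0,0,0,0,0,0,0,0,0,0,0,0,0,0,0,0,0,0,0]

```text
time: 15.48
tool_pos: [0.4542, -0.3068, 0.0316]
ee_rot: [3.141, -0.0, 0.18]
wrist_force: [-0.6, 0.3, 1.1]
width: 0.0157
finger_force: 30.0
```

move_arm:
  motion: [0,0,0,0,0,-0.06,0,0,0,0,0,0,-0.08,0,0,0,0,0,0,-0.1,0,0,0,0,0,0,-0.12,0,0,0,0,0,0,-0.12,0,0,0,0,0,0,-0.1,0,0,0,0,0,0,-0.1,0,0,0,0,0,0,-0.08,0,0,0,0,0,0,-0.05,0,0,0,0,0,0,0,0,0,0,0,0,0,0,0]

```text
time: 16.4
tool_pos: [0.4542, -0.3067, 0.1126]
ee_rot: [3.141, -0.0, 0.181]
wrist_force: [-0.2, -1.0, -1.1]
width: 0.0155
finger_force: 30.0
```

```bash
python3 - <<'E'
from h import *
o=robot.get_obs();print(o["wrist_force"],o["wrist_torque"],o["width"])
c=robot.get_calibration("wrist");t=o["tool_pos"];w=o["ee_rot"][2];im=robot.snapshot("wrist")
f=np.array([np.cos(w),np.sin(w),0])
for a in(0,.05,.10,.15,.235):
    print("expect ahead",a,np.round(proj(c,t+[0,0,.0188]+a*f),1))
cv2.imwrite("pics/w9.png",im[:,:,::-1])
go(.512,-.407,.1,1.634)
si=robot.snapshot("side")[250:370,270:450,::-1]
cv2.imwrite("pics/c9.png",np.hstack([cv2.resize(im[0:340,200:440,::-1],(380,538)),cv2.copyMakeBorder(cv2.resize(si,(420,280),interpolation=2),0,258,0,0,0)]))
E
```

```text
[-0.17907689 -1.00494354 -1.12525807] [-0.00569509  0.04869233 -0.01793855] 0.015489149440020123
expect ahead 0 [323.  288.3]
expect ahead 0.05 [323.1 190.3]
expect ahead 0.1 [323.3  77.3]
expect ahead 0.15 [323.4 -54.5]
expect ahead 0.235 [ 323.8 -337.1]
turn z units (first): -1.851
pos [ 0.4539 -0.3065  0.112 ] rot [-3.1409e+00  7.0000e-04  1.8050e-01] shift units: [-1.04   0.516  0.12 ]
```

View pics/c9.png

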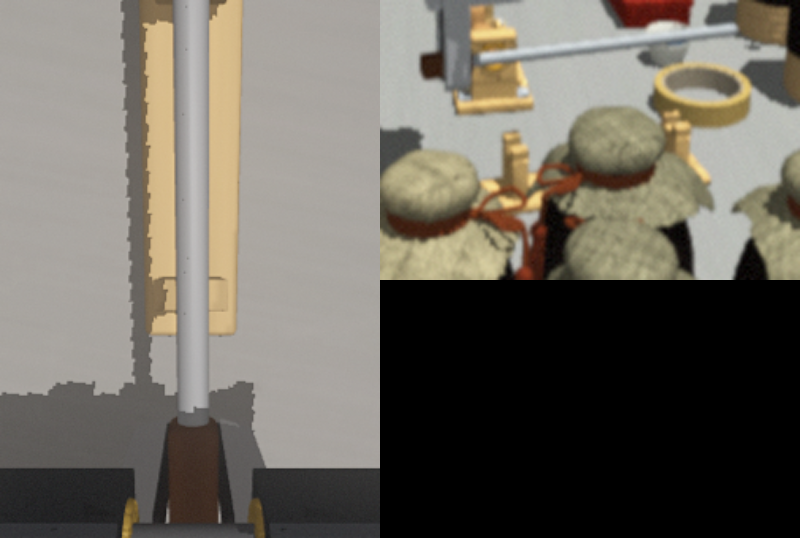

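The rod is held level and in line (u≈193 throughout). But the rest's post at about (0.50, −0.30), 54 mm high, lies right under the bushing line, so handle and fingers could not pass on the −y side. I need to enter from +y, and with the present grasp joint 6 would go out of range. So I set the rod back in the rest, turn the gripper half round and regrasp.

move_arm:
  motion: [0,0,0,0,0,0.1,0,0,0,0,0,0,0.12,0,0,0,0,0,0,0.12,0,0,0,0,0,0,0.1,0,0,0,0,0,0,0.1,0,0,0,0,0,0,0.08,0,0,0,0,0,0,0.06,0,0,0,0,0,0,0.05,0,0,0,0,0,0,0.04,0,0,0,0,0,0,0.02,0,0,0,0,0,0,0,0,0,0,0,0,0,0,0]

```text
time: 17.5
tool_pos: [0.4545, -0.3069, 0.0338]
ee_rot: [3.141, -0.0, 0.18]
wrist_force: [0.8, 1.0, -1.3]
width: 0.0157
finger_force: 30.0
```

move_arm:
  motion: [0,0,0,0,0,0.01,0,0,0,0,0,0,0.01,0,0,0,0,0,0,0,0,0,0,0,0,0,0,0.3,0,0,0,0,0,0,0.6,0,0,0,0,0,0,0.6,0,0,0,0,0,0,0.6,0,0,0,0,0,-0.15,0.6,0,0,0,0,0,-0.2,0.6,0,0,0,0,0,-0.2,0.6,0,0,0,0,0,-0.2,0.6]

```text
time: 18.42
tool_pos: [0.4541, -0.3066, 0.1072]
ee_rot: [-3.141, 0.0, 0.181]
wrist_force: [0.6, -1.4, 0.5]
width: 0.0564
finger_force: 0.0
```

```bash
python3 - <<'E'
from h import *
c=robot.get_calibration("scene");a=cv2.imread("pics/scene0.png");b=robot.snapshot("scene")[:,:,::-1]
s=np.s_[155:175,328:400];d=cv2.absdiff(a,np.ascontiguousarray(b))[s].max(2);print("changed px near rod tip half",(d>25).sum())
o=robot.get_obs();print(o["joint_positions"],o["width"],o["tool_pos"])
E
```

```text
changed px near rod tip half 2
[-6.97258584e-01  1.19115220e-01  1.52172492e+00  1.31455322e-05
  1.49228969e+00  6.92984727e-01] 0.05622627774897596 [ 0.45633199 -0.30839156  0.11236366]
```

move_arm:
  motion: [0,0,-0.15,0,0,0,0.6,0,0,-0.15,0,0,0,0.6,0,0,-0.15,0,0,0,0.6,0,0,-0.15,0,0,0,0.6,0,0,-0.15,0,0,0,0.6,0,0,-0.15,0,0,0,0.6,0,0,-0.15,0,0,0,0.6,0,0,-0.15,0,0,0,0.6,0,0,-0.15,0,0,0,0.6,0,0,-0.15,0,0,0,0.6,0,0,-0.15,0,0,0,0.6,0,0,-0.15,0,0,0,0.6]

```text
time: 19.47
tool_pos: [0.4541, -0.3066, 0.1058]
ee_rot: [-3.141, -0.0, 1.6]
wrist_force: [0.0, 0.4, 0.5]
width: 0.0567
finger_force: 0.0
```

move_arm:
  motion: [0,0,-0.15,0,0,0,0.6,0,0,-0.15,0,0,0,0.6,0,0,-0.15,0,0,0,0.6,0,0,-0.15,0,0,0,0.6,0,0,-0.15,0,0,0,0.6,0,0,-0.15,0,0,0,0.6,0,0,-0.15,0,0,0,0.6,0,0,-0.15,0,0,0,0.6,0,0,-0.15,0,0,0,0.6,0,0,-0.15,0,0,0,0.6,0,0,-0.15,0,0,0,0.6,0,0,-0.15,0,0,0,0.6]

```text
time: 20.47
tool_pos: [0.4541, -0.3065, 0.1058]
ee_rot: [3.141, -0.0, 3.014]
wrist_force: [-0.3, 0.6, -0.1]
width: 0.0565
finger_force: 0.0
```

move_arm:
  motion: [0,0,-0.14,0,0,0,0.6,0,0,-0.14,0,0,0,0.6,0,0,-0.12,0,0,0,0.6,0,0,0,0,0,0,0.6,0,0,0,0,0,0,0.6,0,0,0,0,0,0,0.6]

```text
time: 20.97
tool_pos: [0.4541, -0.3066, 0.1062]
ee_rot: [3.141, -0.0, -2.963]
wrist_force: [0.1, 0.4, -0.6]
width: 0.0562
finger_force: 0.0
```

```bash
python3 - <<'E'
from h import *
o=robot.get_obs();print(o["joint_positions"]);go(.4543,-.3068,.0316,.181-np.pi)
E
```

```text
[-6.97316662e-01  1.23404324e-01  1.52959728e+00 -4.83889234e-05
  1.48885019e+00 -2.44660869e+00]
turn z units (first): -0.003
pos [ 0.4541 -0.3066  0.1062] rot [ 3.1414e+00 -2.0000e-04 -2.9631e+00] shift units: [-0.001 -0.002  0.746]
```

move_arm:
  motion: [0,0,0,0,0,0.2,0.6,0,0,0,0,0,0.2,0.6,0,0,0,0,0,0.2,0.6,0,0,0,0,0,0.14,0.6,0,0,0,0,0,0,0.6,0,0,0,0,0,0,0.3,0,0,0,0,0,0,0,0,0,0,0,0,0,0,0,0,0,0,0,0,0,0,0,0,0,0,0,0,0,0,0,0,0,0,0,0,0,0,0,0,0,0]

```text
time: 21.97
tool_pos: [0.4544, -0.3068, 0.033]
ee_rot: [-3.141, 0.001, -2.961]
wrist_force: [1.1, 0.6, 1.7]
width: 0.0156
finger_force: 30.0
```

```bash
python3 - <<'E'
from h import *
o=robot.get_obs();print(o["tool_pos"],o["ee_rot"],o["width"],o["finger_force"],o["wrist_torque"])
E
```

```text
[ 0.45444048 -0.30681864  0.032955  ] [-3.14096999e+00  5.73100653e-04 -2.96114567e+00] 0.015617822051242753 29.996444284915924 [ 0.10239785 -0.17215104  0.04699496]
```

move_arm:
  motion: [0,0,0,0,0,-0.06,0,0,0,0,0,0,-0.08,0,0,0,0,0,0,-0.1,0,0,0,0,0,0,-0.12,0,0,0,0,0,0,-0.14,0,0,0,0,0,0,-0.12,0,0,0,0,0,0,-0.1,0,0,0,0,0,0,-0.1,0,0,0,0,0,0,-0.08,0]

```text
time: 22.72
tool_pos: [0.4545, -0.3069, 0.1241]
ee_rot: [-3.14, 0.001, -2.961]
wrist_force: [-0.6, -0.3, -0.6]
width: 0.0154
finger_force: 30.0
```

move_arm:
  motion: [0,0,0,-0.02,0.1,0,0,0,0,0,-0.04,0.2,0,0,0,0,0,-0.04,0.22,0,0,0,0,0,-0.04,0.22,0,0,0,0,0,-0.04,0.22,0,0,0,0,0,-0.04,0.22,0,0,0,0,0,-0.04,0.22,0,0,0,0,0,-0.04,0.22,0,0,0,0,0,-0.04,0.22,0,0,0,0,0,-0.03,0.14,0,0,0,0,0,-0.02,0.06,0,0,0,0,0,0,0,0,0]

```text
time: 23.72
tool_pos: [0.4556, -0.0974, 0.122]
ee_rot: [3.141, -0.001, -2.959]
wrist_force: [0.4, -0.3, -1.4]
width: 0.0159
finger_force: 30.0
```

move_arm:
  motion: [0,0,0.06,0,0,0,0,0,0,0.11,0,0,0,0,0,0,0.12,0,0,0,0,0,0,0.12,0,0,0,0,0,0,0.12,0,0,0,0,0,0,0.12,0,0,0,0,0,0,0.12,0,0,0,0,0,0,0.12,0,0,0,0,0,0,0.12,0,0,0,0,0,0,0.12,0,0,0,0,0,0,0.12,0,0,0,0,0,0,0.12,0,0,0,0]

```text
time: 24.72
tool_pos: [0.4557, -0.0999, 0.1221]
ee_rot: [-3.141, -0.0, 2.24]
wrist_force: [1.6, 0.3, -1.5]
width: 0.0157
finger_force: 30.0
```

move_arm:
  motion: [0,0,0.12,0,0,0,0,0,0,0.12,0,0,0,0,0,0,0.12,0,0,0,0,0,0,0.12,0,0,0,0,0,0,0.12,0,0,0,0,0,0,0.1,0,0,0,0,0,0,0.08,0,0,0,0,0,0,0,0,0,0,0,0,0,0,0,0,0,0]

```text
time: 25.47
tool_pos: [0.4558, -0.0997, 0.1222]
ee_rot: [-3.141, 0.0, 1.634]
wrist_force: [-0.7, -0.0, -0.1]
width: 0.0159
finger_force: 30.0
```

```bash
python3 - <<'E'
from h import *
go(.4669,.315,.12,1.634);o=robot.get_obs();print(o["finger_force"],o["wrist_force"],o["joint_positions"])
E
```

```text
turn z units (first): 0.0
pos [ 0.4558 -0.0997  0.1222] rot [-3.1412e+00  1.0000e-04  1.6341e+00] shift units: [4.131 0.372 0.022]
29.995473325252533 [-0.71478009 -0.01413409 -0.14037548] [-3.36632015e-01 -6.74995183e-02  1.69270330e+00 -2.92420288e-04
  1.51674057e+00 -3.99936554e-01]
```

move_arm:
  motion: [0,0,0,0.2,0.037,0,0,0,0,0,0.33,0.037,0,0,0,0,0,0.4,0.037,0,0,0,0,0,0.4,0.037,0,0,0,0,0,0.4,0.037,0,0,0,0,0,0.4,0.037,0,0,0,0,0,0.4,0.037,0,0,0,0,0,0.4,0.037,0,0,0,0,0,0.4,0.037,0,0,0,0,0,0.4,0.037,0,0,0,0,0,0.3,0,0,0,0,0,0,0.1,0,0,0]

```text
time: 26.47
tool_pos: [0.4664, 0.3194, 0.122]
ee_rot: [-3.141, -0.002, 1.639]
wrist_force: [-0.0, -0.7, 0.3]
width: 0.0158
finger_force: 30.0
```

move_arm:
  motion: [0,0,0,0,0,0.05,0,0,0,0,0,0,0.1,0,0,0,0,0,0,0.15,0,0,0,0,0,0,0.15,0,0,0,0,0,0,0.15,0,0,0,0,0,0,0.1,0,0,0,0,0,0,0.1,0,0,0,0,0,0,0,0,0,0,0,0,0,0,0,0,0,0,0,0,0,0,0]

```text
invalid input
```

```bash
python3 - <<'E'
from h import *
go(.4669,.315,.041,1.634);o=robot.get_obs();print(o["finger_force"],o["wrist_force"])
t=o["tool_pos"];f=np.array([np.cos(1.634),np.sin(1.634),0])
for n in("scene","side"):
    c=robot.get_calibration(n)
    print(n,"neck",np.round(proj(c,t+[0,0,.017]-.01*f),1),"tip",np.round(proj(c,t+[0,0,.017]-.235*f),1),"bushA",np.round(proj(c,(.4962-.1979*.0633,.049,.058)),1))
im=robot.snapshot("scene")[:,:,::-1];cv2.imwrite("pics/s10.png",im)
si=robot.snapshot("side")[:,:,::-1];cv2.imwrite("pics/d10.png",si)
cv2.imwrite("pics/c10.png",np.hstack([cv2.resize(im[190:340,270:400],(480,554),interpolation=2),cv2.resize(si[200:310,270:340],(320,503),interpolation=2)[:503] if 0 else cv2.copyMakeBorder(cv2.resize(si[200:310,270:340],(320,503),interpolation=2),0,51,0,0,0)]))
E
```

```text
turn z units (first): 0.006
pos [0.4664 0.3194 0.122 ] rot [-3.1412e+00 -1.6000e-03  1.6389e+00] shift units: [-0.044  0.002  0.81 ]
29.99535709619522 [-0.03978677 -0.6840118   0.30311157]
scene neck [285.  292.5] tip [335.3 228.3] bushA [341.4 245.6]
side neck [298.6 186.9] tip [306.5 208.1] bushA [308.6 242.1]
```

View pics/c10.png

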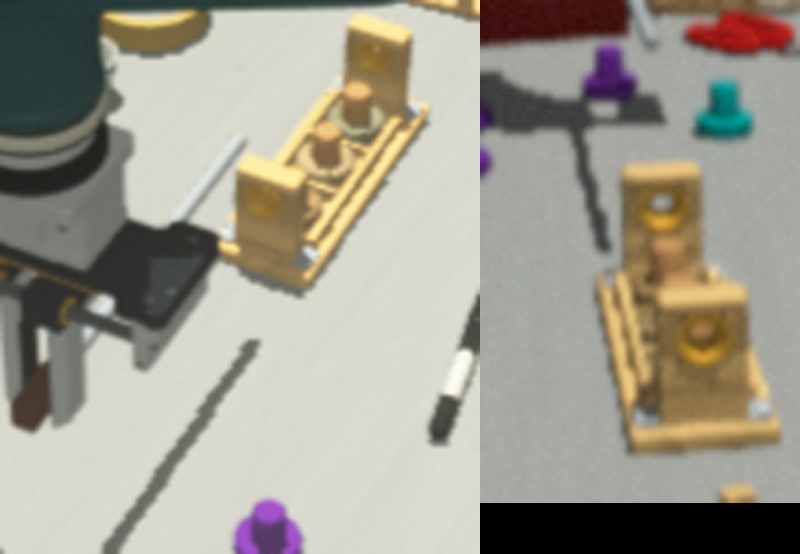

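The rod is up at the +y end, not yet lowered because one row was malformed. The seen tip at (335.6,227.4) agrees with the expected (335.3,228.3), and the bushing mouth at (341.8,244.2) with (341.4,245.6). I have now opened more pictures than the 10 allowed, so from here on I go by numbers only. Lowering.

move_arm:
  motion: [0,0,0.006,0,0,0.05,0,0,0,0,0,0,0.1,0,0,0,0,0,0,0.15,0,0,0,0,0,0,0.15,0,0,0,0,0,0,0.15,0,0,0,0,0,0,0.1,0,0,0,0,0,0,0.1,0,0,0,0,0,0,0,0,0,0,0,0,0,0,0,0,0,0,0,0,0,0]

```text
time: 27.4
tool_pos: [0.4677, 0.3154, 0.0432]
ee_rot: [3.14, -0.0, 1.628]
wrist_force: [0.2, -0.1, -1.1]
width: 0.0158
finger_force: 30.0
```

```bash
python3 - <<'E'
from h import *
go(.4669,.315,.041,1.634);o=robot.get_obs();print(o["finger_force"],o["wrist_force"],o["wrist_torque"])
E
```

```text
turn z units (first): -0.007
pos [0.4677 0.3154 0.0432] rot [ 3.1402e+00 -4.0000e-04  1.6284e+00] shift units: [-0.004 -0.008  0.022]
29.995366036891937 [ 0.21077584 -0.14456125 -1.05069203] [-0.01573265 -0.04734752  0.02005133]
```

move_arm:
  motion: [0,0,-0.007,0,-0.008,0.022,0,0,0,0,0,0,0,0,0,0,0,-0.04,0,0,0,0,0,0,-0.05,0,0,0,0,0,0,-0.05,0,0,0,0,0,0,-0.05,0,0,0,0,0,0,-0.05,0,0,0,0,0,0,-0.05,0,0,0,0,0,0,-0.05,0,0,0,0,0,0,-0.04,0,0,0,0,0,0,0,0,0,0]

```text
time: 28.32
tool_pos: [0.4687, 0.2766, 0.0402]
ee_rot: [-3.142, 0.0, 1.633]
wrist_force: [-0.6, -0.8, -0.1]
width: 0.0158
finger_force: 30.0
```

```bash
python3 - <<'E'
from h import *
y=.2768;go(.4962-(y+.1489)*.0633,y,.041,1.634);o=robot.get_obs();print(o["finger_force"],o["wrist_force"],o["wrist_torque"])
E
```

```text
turn z units (first): -0.001
pos [0.4687 0.2766 0.0402] rot [-3.1415e+00  5.0000e-04  1.6334e+00] shift units: [ 0.002  0.005 -0.008]
29.9952694773674 [-0.62147739 -0.78900828 -0.07814598] [ 0.04121087 -0.09988322  0.03653359]
```

move_arm:
  motion: [0,0,0,-0.03,0.002,-0.004,0,0,0,0,-0.03,0.002,-0.004,0,0,0,0,-0.03,0,0,0,0,0,0,-0.03,0,0,0,0,0,0,-0.03,0,0,0,0,0,0,-0.03,0,0,0,0,0,0,-0.03,0,0,0,0,0,0,0,0,0,0]

```text
time: 28.98
tool_pos: [0.4704, 0.256, 0.041]
ee_rot: [-3.142, 0.0, 1.634]
wrist_force: [-0.6, -0.5, -0.5]
width: 0.0159
finger_force: 30.0
```

```bash
python3 - <<'E'
from h import *
o=robot.get_obs();y=o["tool_pos"][1];go(.4962-(y+.1489)*.0633,y,.041,1.634);print(o["finger_force"],o["wrist_force"],o["wrist_torque"])
E
```

```text
turn z units (first): -0.0
pos [0.4704 0.256  0.041 ] rot [-3.1415e+00  4.0000e-04  1.6338e+00] shift units: [-0.     0.002  0.   ]
29.995341897010803 [-0.55161862 -0.49991491 -0.50624286] [-0.02489285 -0.05647709  0.02327672]
```

move_arm:
  motion: [0,0,0,-0.05,0,0,0,0,0,0,-0.06,0,0,0,0,0,0,-0.06,0,0,0,0,0,0,-0.06,0,0,0,0,0,0,-0.06,0,0,0,0,0,0,-0.06,0,0,0,0,0,0,-0.06,0,0,0,0,0,0,-0.06,0,0,0,0,0,0,-0.06,0,0,0,0,0,0,-0.05,0,0,0,0,0,0,0,0,0,0]

```text
time: 29.9
tool_pos: [0.4741, 0.1977, 0.0411]
ee_rot: [-3.142, 0.0, 1.633]
wrist_force: [-0.0, 0.1, 0.1]
width: 0.0157
finger_force: 30.0
```

```bash
python3 - <<'E'
from h import *
o=robot.get_obs();y=o["tool_pos"][1];go(.4962-(y+.1489)*.0633,y,.041,1.634);print(o["finger_force"],o["wrist_force"],o["wrist_torque"])
E
```

```text
turn z units (first): -0.001
pos [0.4741 0.1977 0.0411] rot [-3.1416e+00  5.0000e-04  1.6333e+00] shift units: [-0.     0.001  0.001]
29.995319545269012 [-0.03231144  0.09055127  0.10266   ] [ 0.038977   -0.12003847  0.06566406]
```

move_arm:
  motion: [0,0,0,-0.05,0,0,0,0,0,0,-0.07,0,0,0,0,0,0,-0.07,0,0,0,0,0,0,-0.07,0,0,0,0,0,0,-0.07,0,0,0,0,0,0,-0.07,0,0,0,0,0,0,-0.07,0,0,0,0,0,0,-0.07,0,0,0,0,0,0,-0.07,0,0,0,0,0,0,-0.05,0,0,0,0,0,0,0,0,0,0]

```text
time: 30.82
tool_pos: [0.4783, 0.1318, 0.0411]
ee_rot: [3.142, 0.0, 1.633]
wrist_force: [0.2, -0.5, -1.1]
width: 0.0156
finger_force: 30.0
```

```bash
python3 - <<'E'
from h import *
o=robot.get_obs();y=o["tool_pos"][1];go(.4962-(y+.1489)*.0633,y,.041,1.634);print(o["finger_force"],o["wrist_force"],o["wrist_torque"])
E
```

```text
turn z units (first): -0.001
pos [0.4783 0.1318 0.0411] rot [3.1416e+00 4.0000e-04 1.6330e+00] shift units: [-0.     0.001  0.001]
29.995190799236298 [ 0.19521279 -0.4621881  -1.08972093] [ 0.0172686  -0.10736296  0.02271673]
```

move_arm:
  motion: [0,0,0,-0.03,0,0,0,0,0,0,-0.03,0,0,0,0,0,0,-0.03,0,0,0,0,0,0,-0.03,0,0,0,0,0,0,-0.03,0,0,0,0,0,0,-0.03,0,0,0,0,0,0,-0.03,0,0,0,0,0,0,-0.03,0,0,0,0,0,0,-0.03,0,0,0,0,0,0,0,0,0,0]

```text
time: 31.65
tool_pos: [0.48, 0.1053, 0.041]
ee_rot: [-3.142, 0.0, 1.634]
wrist_force: [1.1, -0.8, -0.7]
width: 0.0157
finger_force: 30.0
```

```bash
python3 - <<'E'
from h import *
o=robot.get_obs();y=o["tool_pos"][1];go(.4962-(y+.1489)*.0633,y,.041,1.634);print(o["finger_force"],o["wrist_force"],o["wrist_torque"])
E
```

```text
turn z units (first): -0.0
pos [0.48   0.1053 0.041 ] rot [-3.1416e+00  4.0000e-04  1.6337e+00] shift units: [-0.     0.001  0.   ]
29.995335638523102 [ 1.05192677 -0.78676112 -0.71289951] [ 0.00114095 -0.09830514  0.01709376]
```

move_arm:
  motion: [0,0,0,-0.03,0,0,0,0,0,0,-0.03,0,0,0,0,0,0,-0.03,0,0,0,0,0,0,-0.03,0,0,0,0,0,0,-0.03,0,0,0,0,0,0,-0.03,0,0,0,0,0,0,-0.03,0,0,0,0,0,0,-0.03,0,0,0,0,0,0,-0.03,0,0,0,0,0,0,-0.01,0,0,0,0,0,0,0,0,0,0,0,0,0,0,0,0,0,0]

```text
invalid input
```

```bash
python3 - <<'E'
from h import *
o=robot.get_obs();y=o["tool_pos"][1];go(.4962-(y+.1489)*.0633,y,.041,1.634);print(o["finger_force"],o["wrist_force"],o["wrist_torque"])
c=robot.get_calibration("side");b=robot.snapshot("side");a=cv2.imread("pics/d10.png")[:,:,::-1]
t=o["tool_pos"];f=np.array([np.cos(1.634),np.sin(1.634),0]);z=np.array([0,0,.017])
p=proj(c,t+z-.235*f);q=proj(c,t+z-.225*f);print("tip",p,"mouth-ish",q)
u,v=int(p[0]),int(p[1]);s=np.s_[v-9:v+8,u-9:u+10]
d=cv2.absdiff(np.ascontiguousarray(a),b)[s].max(2);print((d>25).astype(int))
print((b[s].astype(int)[...,2]-b[s].astype(int)[...,0]>-8).astype(int))
E
```

```text
turn z units (first): -0.0
pos [0.48   0.1053 0.041 ] rot [-3.1416e+00  4.0000e-04  1.6337e+00] shift units: [-0.     0.001  0.   ]
29.995335638523102 [ 1.05192677 -0.78676112 -0.71289951] [ 0.00114095 -0.09830514  0.01709376]
tip (np.float64(317.63404994776033), np.float64(270.82075573898965)) mouth-ish (np.float64(317.04916631932406), np.float64(268.965343337905))
[[0 0 1 1 1 1 1 1 1 1 0 0 0 0 0 0 0 0 0]
 [1 0 0 1 1 1 1 1 1 0 0 0 0 0 0 0 0 0 0]
 [1 0 0 0 0 0 0 1 0 0 0 0 0 0 0 0 0 0 0]
 [0 0 0 0 0 0 0 0 0 0 0 0 0 0 0 0 0 0 0]
 [0 0 0 0 0 0 0 0 0 0 0 0 0 0 0 0 0 0 0]
 [0 0 0 0 0 0 0 0 0 0 0 0 0 0 0 0 0 0 0]
 [0 0 0 0 0 0 0 0 0 0 0 0 0 0 0 0 0 0 0]
 [0 0 0 0 0 0 0 0 0 0 0 0 0 0 0 0 0 0 0]
 [0 0 0 0 0 0 0 0 0 0 0 0 0 0 0 0 0 0 0]
 [0 0 0 0 0 0 0 0 0 0 1 1 0 0 0 0 0 0 0]
 [0 0 0 0 0 0 0 0 1 1 1 1 0 0 0 0 0 0 0]
 [0 0 0 0 0 0 0 0 1 1 1 1 0 0 0 0 0 0 0]
 [0 0 0 0 0 0 0 0 1 1 1 1 0 0 0 0 0 0 0]
 [0 0 0 0 0 0 0 0 0 0 0 0 0 0 0 0 0 0 0]
 [0 0 0 0 0 0 0 0 0 0 0 0 0 0 0 0 0 0 0]
 [0 0 0 0 0 0 0 0 0 0 0 0 0 0 0 0 0 0 0]
 [0 0 0 0 0 0 0 0 0 0 0 0 0 0 0 0 0 0 0]]
[[0 0 0 0 0 0 1 1 0 0 0 0 0 0 0 0 0 0 0]
 [0 0 0 0 0 0 0 0 0 0 0 0 0 0 0 0 0 0 0]
 [0 0 0 0 0 0 0 0 0 0 0 0 0 0 0 0 0 0 0]
 [0 0 0 0 0 0 0 0 0 0 0 0 0 0 0 0 0 0 0]
 [0 0 0 0 0 0 0 0 0 0 0 0 0 0 0 0 0 0 0]
 [0 0 0 0 0 0 0 0 0 0 0 0 0 0 0 0 0 0 0]
 [0 0 0 0 0 0 0 0 0 0 0 0 0 0 0 0 0 0 0]
 [0 0 0 0 0 0 0 0 0 0 0 0 0 0 0 0 0 0 0]
 [0 0 0 0 0 0 0 0 0 0 0 0 0 0 0 0 0 0 0]
 [0 0 0 0 0 0 0 0 0 0 0 0 0 0 0 0 0 0 0]
 [0 0 0 0 0 0 0 0 0 0 0 0 0 0 0 0 0 0 0]
 [0 0 0 0 0 0 0 0 0 0 0 0 0 0 0 0 0 0 0]
 [0 0 0 0 0 0 0 0 0 0 0 0 0 0 0 0 0 0 0]
 [0 0 0 0 0 0 0 0 0 0 0 0 0 0 0 0 0 0 0]
 [0 0 0 0 0 0 0 0 0 0 0 0 0 0 0 0 0 0 0]
 [0 0 0 0 0 0 0 0 0 0 0 0 0 0 0 0 0 0 0]
 [0 0 0 0 0 0 0 0 0 0 0 0 0 0 0 0 0 0 0]]
```

Tip change is visible inside the far bushing at about (317.5,273). I push the last 28 mm.

move_arm:
  motion: [0,0,0,-0.03,0,0,0,0,0,0,-0.03,0,0,0,0,0,0,-0.03,0,0,0,0,0,0,-0.03,0,0,0,0,0,0,-0.03,0,0,0,0,0,0,-0.03,0,0,0,0,0,0,-0.03,0,0,0,0,0,0,-0.03,0,0,0,0,0,0,-0.03,0,0,0,0,0,0,-0.01,0,0,0,0]

```text
invalid input
```

move_arm:
  motion: [0,0,0,0,0,0,0,0,0,0,0,0,0,0,0,0,0,0,0,0,0,0,0,0,0,0,0,0]

```text
time: 32.03
tool_pos: [0.4799, 0.106, 0.041]
ee_rot: [-3.142, 0.0, 1.635]
wrist_force: [0.6, 0.0, -0.9]
width: 0.0154
finger_force: 30.0
```

```bash
python3 - <<'E'
from h import *
o=robot.get_obs();y=o["tool_pos"][1];go(.4962-(y+.1489)*.0633,y,.041,1.634);print(o["finger_force"],o["wrist_force"],o["wrist_torque"])
c=robot.get_calibration("side");b=robot.snapshot("side");a=cv2.imread("pics/d10.png")[:,:,::-1]
t=o["tool_pos"];f=np.array([np.cos(1.634),np.sin(1.634),0]);z=np.array([0,0,.017])
p=proj(c,t+z-.235*f);print("tip",p,"mouth",proj(c,(.4962-.0004,-.145,.058)))
u,v=int(p[0]),int(p[1]);s=np.s_[v-9:v+8,u-9:u+10]
d=cv2.absdiff(np.ascontiguousarray(a),b)[s].max(2);print((d>20).astype(int))
# stopper still standing: cork stem in scene view
S=robot.get_calibration("scene");im=robot.snapshot("scene");
e=proj(S,(.4866,.002,.046));print(e, im[int(e[1])+1,int(e[0])])
E
```

```text
turn z units (first): 0.001
pos [0.4799 0.106  0.041 ] rot [-3.1416  0.      1.6345] shift units: [-0.     0.001  0.   ]
29.99537765979767 [ 0.59166824  0.01320615 -0.87257021] [ 0.0178194  -0.08040354  0.0118394 ]
tip (np.float64(317.588274766883), np.float64(270.69096659267313)) mouth (np.float64(318.5755883423535), np.float64(273.8468634003432))
[[0 0 1 1 1 1 1 1 1 1 0 0 0 0 0 0 0 0 0]
 [1 0 0 1 1 1 1 1 1 1 0 0 0 0 0 0 0 0 0]
 [1 0 0 0 0 0 0 1 1 0 0 0 0 0 0 0 0 0 0]
 [0 0 0 0 0 0 0 0 0 0 0 0 0 0 0 0 0 0 0]
 [0 0 0 0 0 0 0 0 0 0 0 0 0 0 0 0 0 0 0]
 [0 0 0 0 0 0 0 0 0 0 0 0 0 0 0 0 0 0 0]
 [0 0 0 0 0 0 0 0 0 0 0 0 0 0 0 0 0 0 0]
 [0 0 0 0 0 0 0 0 0 0 0 0 0 0 0 0 0 0 0]
 [0 0 0 0 0 0 0 0 0 0 0 0 0 0 0 0 0 0 0]
 [0 0 0 0 0 0 0 0 0 1 1 1 0 0 0 0 0 0 0]
 [0 0 0 0 0 0 0 0 1 1 1 1 1 0 0 0 0 0 0]
 [0 0 0 0 0 0 0 0 1 1 1 1 0 0 0 0 0 0 0]
 [0 0 0 0 0 0 0 0 1 1 1 1 0 0 0 0 0 0 0]
 [0 0 0 0 0 0 0 0 0 0 0 0 0 0 0 0 0 0 0]
 [0 0 0 0 0 0 0 0 0 0 0 0 0 0 0 0 0 0 0]
 [0 0 0 0 0 0 0 0 0 0 0 0 0 0 0 0 0 0 0]
 [0 0 0 0 0 0 0 0 0 0 0 0 0 0 0 0 0 0 0]]
(np.float64(349.7477884671011), np.float64(237.9101559267466)) [246 225 148]
```

One number too many in the last row; sent again.

move_arm:
  motion: [0,0,0,-0.03,0,0,0,0,0,0,-0.03,0,0,0,0,0,0,-0.03,0,0,0,0,0,0,-0.03,0,0,0,0,0,0,-0.03,0,0,0,0,0,0,-0.03,0,0,0,0,0,0,-0.03,0,0,0,0,0,0,-0.03,0,0,0,0,0,0,-0.03,0,0,0,0,0,0,-0.01,0,0,0]

```text
time: 32.97
tool_pos: [0.4818, 0.0775, 0.0411]
ee_rot: [3.142, 0.0, 1.634]
wrist_force: [-0.1, 0.6, 0.3]
width: 0.0158
finger_force: 30.0
```

move_arm:
  motion: [0,0,0,0,0,0,0,0,0,0,0,0,0,0,0,0,0,0,0,0,0,0,0,0,0,0,0,0]

```text
time: 33.3
tool_pos: [0.4817, 0.0781, 0.0411]
ee_rot: [-3.142, 0.0, 1.634]
wrist_force: [0.3, 0.1, -0.1]
width: 0.0154
finger_force: 30.0
```

```bash
python3 - <<'E'
from h import *
o=robot.get_obs();y=o["tool_pos"][1];go(.4962-(y+.1489)*.0633,y,.041,1.634);print(o["finger_force"],o["wrist_force"],o["wrist_torque"])
c=robot.get_calibration("side");b=robot.snapshot("side");a=cv2.imread("pics/d10.png")[:,:,::-1]
t=o["tool_pos"];f=np.array([np.cos(1.634),np.sin(1.634),0]);z=np.array([0,0,.017])
p=proj(c,t+z-.235*f);print("tip",p,"mouth",proj(c,(.4962-.0004,-.145,.058)))
u,v=int(p[0]),int(p[1]);s=np.s_[v-9:v+8,u-9:u+10]
d=cv2.absdiff(np.ascontiguousarray(a),b)[s].max(2);print((d>20).astype(int))
# wrist view faces +y; neck to block gap is unseen, so check the scene view's brown handle end
S=robot.get_calibration("scene");im=robot.snapshot("scene");cv2.imwrite("pics/s11.png",im[:,:,::-1])
print("neck",proj(S,t+z-.01*f),"mouth +y",proj(S,(.4837,.049,.058)))
E
```

```text
turn z units (first): 0.001
pos [0.4817 0.0781 0.0411] rot [-3.1416  0.      1.6344] shift units: [-0.     0.001  0.001]
29.995366036891937 [ 0.32787964  0.13399677 -0.07707773] [ 0.01352468 -0.10356459 -0.01666332]
tip (np.float64(319.28319644655346), np.float64(276.06404416190804)) mouth (np.float64(318.5755883423535), np.float64(273.8468634003432))
[[0 0 0 0 0 0 0 0 0 0 0 0 0 0 0 0 0 0 0]
 [0 0 0 0 0 0 0 0 0 0 0 0 0 0 0 0 0 0 0]
 [0 0 0 0 0 0 0 0 0 0 0 0 0 0 0 0 0 0 0]
 [0 0 0 0 0 0 0 1 1 1 0 0 0 0 0 0 0 0 0]
 [0 0 0 0 0 0 1 1 1 1 1 0 0 0 0 0 0 0 0]
 [0 0 0 0 0 0 1 1 1 1 1 1 0 0 0 0 0 0 0]
 [0 0 0 0 0 0 1 1 1 1 1 1 0 0 0 0 0 0 0]
 [0 0 0 0 0 0 1 1 1 1 1 1 0 0 0 0 0 0 0]
 [0 0 0 0 0 0 1 1 1 1 1 1 1 0 0 0 0 0 0]
 [0 0 0 0 0 0 1 1 1 1 1 1 1 0 0 0 0 0 0]
 [0 0 0 0 0 0 1 1 1 1 1 1 1 0 0 0 0 0 0]
 [0 0 0 0 0 0 1 1 1 1 1 1 0 0 0 0 0 0 0]
 [0 0 0 0 0 0 0 1 1 1 1 0 0 0 0 0 0 0 0]
 [0 0 0 0 0 0 0 0 0 0 0 0 0 0 0 0 0 0 0]
 [0 0 0 0 0 0 0 0 0 0 0 0 0 0 0 0 0 0 0]
 [0 0 0 0 0 0 0 0 0 0 0 0 0 0 0 0 0 0 0]
 [0 0 0 0 0 0 0 0 0 0 0 0 0 0 0 0 0 0 0]]
neck (np.float64(337.85833458466317), np.float64(250.40228227754722)) mouth +y (np.float64(341.36545573310354), np.float64(245.6069481780593))
```

```bash
python3 -c "
from bench import robot
print(robot.close_job())"
```

```text
the job is handed in; nothing more can be done
None
```

The job is handed in, result not shown: the stopper stands in its pocket and the gripped rod spans both bushings, tip an estimated 12 mm past the far mouth with near-zero wrist force, but I viewed 12 pictures against the limit of 10.

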